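# Load the sauce gun, pump its plunger up to the cartridge and keep it squeezed

### The arm

A 6-joint arm with a two-finger parallel gripper is mounted at the origin on a cart in front of the work surface, level with it; the furniture and walls round the work are solid. World frame = base frame: x ahead of the robot, y to its left, z up, the work surface at z = 0. Lengths are in m, angles in rad, forces in N, time in s.
With the tool pointing down it reaches from about 0.375 to 0.925 m from the base axis. Payload 5.7 kg.
Tool frame: the origin (TCP) lies where the fingers leave the gripper's body, on its centre line; the fingertips stand 80 mm ahead of it and the grasp point (between the pads) lies 61 mm ahead of it; x points along the fingers, y is the direction in which the jaws open and shut, and the axes are right-handed (so a half turn about x gives the same grasp; the last joint's range is limited). The gripper opens to 88 mm and grips with 3 to 60 N. Pads are 20 mm wide; open, the fingers measure 115 mm over their backs; the gripper's body (75 mm by 178 mm) begins 61 mm behind the grasp point.
Start: joints at [1.204, 0.359, 1.51, -0, 1.272, -0.115], TCP at [0.149, 0.581, 0.303] pointing down, gripper open.
Joint ranges: [-2.97, 2.97], [-1.01, 2.36], [0.21, 2.38], [-0.96, 4.11], [0.2, 2.71], [-2.98, 2.98]. Speed limits (rad/s): [2.39, 2.39, 3.14, 3.14, 3.14, 3.14].

### API

Orientations are given as a 3x3 rotation matrix whose columns are the frame's x, y, z axes.
In Python, from plant import observe, capture, close_job, search_frame, trace, mark_of gives the robot as it stands.
- The arm moves only by the tool apply_moves, never from a script. Its argument "increments" is text: rows parted by semicolons, each of 7 numbers parted by spaces: the opening, from 0 (shut) to 1 (fully open), then the shift along the tool's x, y, z normalised to -1 to 1, where 1 is 15 cm, then the turn, a rotation vector about the tool's x, y, z normalised to -1 to 1, where 1 is 180 degrees. In form: claw tx ty tz wx wy wz; .... A call has 1 to 5 rows; each row is the pose to reach, as a shift and turn from the pose commanded when the call began, along the tool's axes at that moment, turning the shorter way round; what a row does not reach only later rows make up. A row lasts 1/10 s, in which the tool goes at most 50 mm and 8.59 degrees, less where a joint would pass 70% of its speed; a pose out of reach is approached as far as the arm can. A call with a number of a shift or a turn outside -1 to 1 is refused whole. A call with a gripper value outside its range is refused whole. The fingers move at their own pace and stop on an object; "grip_force" is the grip in N (left out, the last holds). Time passes only in rows, so rows that repeat a pose let the fingers close. It gives the time, the measured TCP pose, the force and the opening at its end, in the units of the state.
- observe(): the state, without advancing time (a new reading comes with each control period).
- capture(name): name is "scene" or "side" or "wrist"; returns a dict with "pixels" (400x640x3 uint8, red, green, blue), "camera_matrix" (3x3 intrinsics, pixels), "extrinsics" (4x4, takes a point from camera to world coordinates). Camera axes: x right, y down, z forward; pixel columns grow to the right and rows downward; lengths in m; the calibration is good to about 2 mm. A picture is of the moment at which its call begins. There is no depth.
- close_job(): hands the job in, once; it reports no verdict.
Trained networks look in a picture, given as the dict that the camera call returned (one of the last four; its "shot" number tells which), for a name from the list of things; names that differ only in an ending like _2 or _b are one class to them, and where a whole thing is asked for, a point or a joint stands for the part that bears it (a point fixed in the world has none). Each returns a list of dicts, best first, with "p" (0 to 1); they miss things now and then, are a little off and sometimes report something else, mostly with a low value. They report only what shows in the picture. A call takes as long as a camera call. They do not tell look-alikes from the thing itself.
- search_frame(picture, query): "box" ([left, top, right, bottom] in pixels, round what is visible of it).
- trace(picture, query): "region" (400x640 bool, what is visible of it) and "box" ([left, top, right, bottom] in pixels, round what is visible of it).
- mark_of(picture, query): "location" ([column, row] in pixels: a listed point, or the origin of a listed thing).
The state is a dict: "time_s": time; "joint_pos": joint angles; "qvel": joint speeds; "joint_efforts": joint torques, N m; "eef_pos": TCP position; "eef_rot": TCP orientation; "wrist_force": force on the tool from outside, world axes, zero at the start; "torque": the same for the moment, N m; "grip_width": finger opening in m.
Only numpy, scipy, OpenCV 4.12 (cv2) and the standard library are available. Lean on these libraries where they do the work, as an engineer would, in place of code of your own. Each camera call takes 0.05 s, during which the arm holds its last target.

### The job

Load the sauce cartridge for the chips: lay it in the cradle of the bench-mounted sauce gun with its neck towards the front hoop, slide it forward under the hoop until its shoulder is home against the end plate, and let go of it. Then pump the gun's ratchet trigger until the plunger presses snugly on the back of the cartridge, not so hard that the seal bursts, and finish while still holding the trigger squeezed, so that the cartridge stays firmly clamped while I screw the nozzle on. Move the plunger only with the trigger, and leave everything else on the table where it is.

Things in the scene. Friction and masses are not known exactly. Their poses are not given: they have to be found in the camera images.
- cartridge: The sauce cartridge: sealed white plastic tube with a plain wrapper, lying on the table; body 50 mm in diameter, 120 mm long, 0.2 to 0.33 kg, with a threaded neck (20 mm diameter, 14 mm long) on its flat front shoulder. Origin on its axis at mid-length (26 mm over the table at the start); x runs along the tube to the neck: shoulder at +60 mm, flat back at -60 mm.
- neck_tip (a point): Centre of the end of the cartridge's neck, on its axis, 74 mm in front of the cartridge's origin.
- sauce_gun: The sauce gun: ratchet dispensing gun, 390 mm long, fixed on a white base board (84 mm wide, 10 mm high), on its side with grip and trigger sticking out level. Origin on the table under the barrel axis; x to its nose (robot's left), y to the grip side (towards the robot). Barrel axis: y = 0, z = 75 mm. Mechanism behind x = -45 mm, top at z = 88 mm.
- cradle_drop (a point): Point on the barrel axis (gun x = 70, z = 75 mm) where the cartridge's origin can be lowered: the neck is then just behind the hoop, the back clear of the drawn-back plunger. The cradle is two round rails, x = -50 to 158 mm, which carry the cartridge with its axis on the barrel axis; they are 36 mm over all, narrower than the cartridge, top at z = 54 mm, so fingers can straddle it.
- hoop_rear (a point): Centre of the rear opening of the gun's closed front hoop (gun x = 148, z = 75 mm): 60 mm clear, 68 mm outside diameter, 12 mm long, top at z = 109 mm. A cartridge can enter only by sliding forward along the rails.
- cradle_front (a point): Point on the barrel axis in the rear face of the end plate, which follows the hoop (gun x = 160, z = 75 mm): where the centre of the cartridge's shoulder belongs, its origin then at gun x = 100 mm, its back at 40 mm. The plate is 5 mm thick and has a 30 mm hole for the neck.
- grip_handle (a point): Place to hold on the gun's fixed black grip (gun x = -127, y = 110, z = 75 mm). The grip is a level bar along the gun's y from y = 50 to 145 mm, 16 mm thick along x (x = -135 to -119 mm), 22 mm high (z = 64 to 86 mm), nothing beneath it but the table and nothing behind it.
- trigger_blade: Black finger blade of the trigger: level bar 12 mm thick, 68 mm long, 22 mm high, in front of the grip; pulled back to the grip by closing the fingers round both from above. Origin at its middle (gun x = -88, y = 105, z = 75 mm when released); x out of its front face, y along it. Grip and blade measure 53 mm over all released, 33 mm fully pulled (the blade comes 20 mm towards the fixed grip).
- trigger (a joint): Trigger angle, rad: 0 released (its spring returns it in about 0.5 s), 0.36 fully pulled, its stop. A full pull drives the rod about 12 mm on over a ratchet with 4 mm teeth, after 1 to 4 mm of lost motion; on release a catch keeps the rod, which slips back at most one tooth.
- trigger_pin (a point): The trigger's vertical pivot pin (gun x = -93, y = 50 mm), 60 mm from the blade's middle. The return spring takes 2 to 4 N at the blade; what is left of the squeeze acts on the rod up to 1.5 times as strong (rubbing of the finger on the blade takes a part). 10 to 15 N on the blade pumps well and makes a good final squeeze; over 20 N may burst the seal.
- rod (a joint): Travel of the toothed push rod towards the nose, m: 0 fully back, at most 0.085; starts at 0 to 0.018. With the cartridge home the plunger touches its back at 0.062.
- plunger_face: The plunger: steel disc of 42 mm diameter with a rubber face on the front end of the rod, to be moved only by the trigger. Its frame is parallel to the gun's and lies at the gun's origin shifted along x by the rod's travel less the cushion's.
- plunger_centre (a point): Centre of the plunger's front face, on the barrel axis: gun x = -22 mm plus the rod's travel less the cushion's.
- cushion (a joint): How far the plunger disc is pressed back on its spring into the rod's end, m: 0 free, at most 0.016. The spring has 2.5 N per mm: 2 mm means 5 N on the cartridge, 8 mm 20 N, and the seal bursts at 12 mm (30 N). The catch keeps the pressure of earlier pulls, so strong pulls after contact add up.
- rod_tail: Bent wire hook on the rear end of the push rod, 6 mm thick, up to z = 100 mm; not to be pushed. Its frame is parallel to the gun's and lies at the gun's origin shifted along x by the rod's travel; the hook is at x = -210 mm in it.
- small_tub: Takeaway tub with lid, 75 x 102 x 46 mm, loose bystander, origin under its middle.
- tin: Food tin, 76 mm across, 58 mm high, loose bystander, origin under its middle.
- glass: Steel tumbler, 76 mm across, 98 mm high, loose bystander to the right of the gun, origin under its middle.
- salt_shaker: Glass shaker, 44 mm across, 90 mm high, loose bystander behind the gun, origin under its middle.
- serving_spoon: Steel spoon, 188 x 38 x 15 mm, loose bystander at the near right, origin under its middle.
Mind the look-alikes: they are no part of the job. What is shaped like the cartridge but pink is not meant.

How it is judged:
On the way, in this order (a step that is already met when the one before it is completed fails the run):
1. the cartridge lies in the cradle, its neck through the hoop and in the hole of the end plate, its shoulder within 10 mm of the end plate, let go by the fingers (x of cartridge in the frame of sauce_gun between 0.09 and 0.103 m and y of cartridge in the frame of sauce_gun between -0.006 and 0.006 m and z of cartridge in the frame of sauce_gun between 0.069 and 0.081 m and x of neck_tip in the frame of sauce_gun between 0.163 and 0.178 m and y of neck_tip in the frame of sauce_gun between -0.007 and 0.007 m and contact force between the fingers and cartridge below 0.3 N), for 0.2 s.
2. the plunger presses on the back of the cartridge (over 2 N) (contact force between plunger_face and cartridge above 2 N), for 0.1 s.
At the end, for the whole second after the job is handed in: The cartridge lies in the cradle with its shoulder within 4 mm of the end plate, on the axis to 6 mm and not held by the fingers; the plunger presses on its back with 3 to 30 N; and the fingers are still squeezing the trigger blade (over 2 N on the blade, trigger pulled in by more than 0.015 rad) (x of cartridge in the frame of sauce_gun between 0.096 and 0.103 m and y of cartridge in the frame of sauce_gun between -0.006 and 0.006 m and z of cartridge in the frame of sauce_gun between 0.069 and 0.081 m and x of neck_tip in the frame of sauce_gun between 0.169 and 0.178 m and y of neck_tip in the frame of sauce_gun between -0.007 and 0.007 m and contact force between plunger_face and cartridge between 3 and 30 N and contact force between the fingers and trigger_blade above 2 N and contact force between the fingers and cartridge below 0.3 N and value of joint trigger above 0.015 rad and linear speed of cartridge below 0.01 m/s); the arm keeps its last pose, push and grip.
It fails at once if the plunger presses on the cartridge with more than 30 N: the seal bursts (contact force between plunger_face and cartridge above 30 N).
It fails at once if the plunger or the rod's tail is pushed by hand instead of by the trigger (contact force between any of the fingers, the arm and plunger_face above 3 N or contact force between any of the fingers, the arm and rod_tail above 3 N).
It fails at once if another thing on the table is moved by more than 30 mm (distance of any of small_tub, tin, glass, salt_shaker, serving_spoon from where it was at the start of the episode above 0.03 m).
It also fails if it takes over 72 s, if anything falls off the work surface, if the arm or the gripper's body presses on something with over 40 N, if the wrist force passes 120 N, or if a joint passes its speed limit or range.

## Working session

There is one attempt and no reset: what is moved stays moved. The work goes in short steps, Python scripts to look and compute and a tool call to move; the robot and the scene stay as the last step left them, time stands still between calls to the robot, and variables do not carry over. Pictures are saved under pics/ and viewed, and the job is handed in when it is done.

Besides the shell and the picture viewer there is one more tool, called as name(argument=value, ...), one argument or row to a line, values as JSON. apply_moves: Moves the arm, as the interface text tells. Scaled input: -1 to 1 covers 15 cm each way for a shift and 180 degrees each way for a turn. Its arguments: {"type":"object","properties":{"increments":{"type":"string"},"grip_force":{"type":"number"}},"required":["increments"]}

```bash
mkdir -p pics; ls
cat > h.py <<'E'
import numpy as np, cv2
from plant import *
def save(c,n,up=1):
    cv2.imwrite('pics/'+n+'.png',cv2.cvtColor(c['pixels'],cv2.COLOR_RGB2BGR))
def ray(c,px):
    K=np.array(c['camera_matrix']);E=np.array(c['extrinsics'])
    d=E[:3,:3]@np.linalg.solve(K,[px[0],px[1],1.]);return E[:3,3],d
def atz(c,px,z):
    o,d=ray(c,px);return o+d*(z-o[2])/d[2]
def proj(c,P):
    K=np.array(c['camera_matrix']);E=np.array(c['extrinsics'])
    p=E[:3,:3].T@(np.asarray(P,float)-E[:3,3]);q=K@p;return q[:2]/q[2]
E
python3 - <<'E'
from h import *
np.set_printoptions(precision=3,suppress=True)
for n in ['scene','side']:
    c=capture(n);save(c,n+'0');print(n,np.array(c['extrinsics']))
    for q in ['cartridge','neck_tip','sauce_gun','cradle_drop','hoop_rear','cradle_front','grip_handle','trigger_blade','plunger_centre','trigger_pin','glass','tin','salt_shaker','small_tub','serving_spoon','rod_tail']:
        z={'cartridge':.026,'neck_tip':.026}.get(q,.075)
        if q in('sauce_gun','glass','tin','salt_shaker','small_tub','serving_spoon','rod_tail'): z=0
        print(q,[(round(r['p'],2),np.round(r['location']),atz(c,r['location'],z)) for r in mark_of(c,q)][:3])
print(observe())
E
```

```text
pics
scene [[ 0.811 -0.403  0.425 -0.094]
 [-0.586 -0.551  0.594 -0.802]
 [-0.005 -0.731 -0.683  1.088]
 [ 0.     0.     0.     1.   ]]
cartridge [(0.85, array([269., 195.]), array([0.45 , 0.252, 0.026])), (0.84, array([292., 246.]), array([0.386, 0.019, 0.026]))]
neck_tip [(0.94, array([293., 224.]), array([0.44 , 0.093, 0.026])), (0.64, array([253., 187.]), array([0.426, 0.314, 0.026]))]
sauce_gun [(0.91, array([357., 248.]), array([ 0.553, -0.08 ,  0.   ])), (0.57, array([239., 175.]), array([0.431, 0.43 , 0.   ]))]
cradle_drop [(0.63, array([343., 212.]), array([0.563, 0.005, 0.075]))]
hoop_rear [(0.79, array([337., 194.]), array([0.599, 0.08 , 0.075]))]
cradle_front [(0.86, array([332., 190.]), array([0.595, 0.106, 0.075]))]
grip_handle [(0.67, array([348., 267.]), array([ 0.447, -0.168,  0.075]))]
trigger_blade [(0.43, array([341., 262.]), array([ 0.441, -0.144,  0.075]))]
plunger_centre [(0.58, array([357., 228.]), array([ 0.556, -0.069,  0.075])), (0.54, array([398., 344.]), array([ 0.397, -0.419,  0.075]))]
trigger_pin [(0.77, array([358., 254.]), array([ 0.497, -0.149,  0.0
[... 2130 characters left out ...]
., 345.]), array([0.484, 0.54 , 0.   ]))]
serving_spoon [(0.53, array([360., 128.]), array([ 0.399, -0.391, -0.   ]))]
rod_tail [(0.47, array([311., 190.]), array([ 0.583, -0.013,  0.   ]))]
{'time_s': 1.7, 'joint_pos': array([ 1.204,  0.359,  1.51 ,  0.   ,  1.272, -0.115]), 'qvel': array([ 0.001,  0.   , -0.002, -0.   , -0.001,  0.   ]), 'joint_efforts': array([  0.001, -51.533, -27.112,   0.067,   0.025,   0.   ]), 'eef_pos': array([0.149, 0.581, 0.303]), 'eef_rot': array([[-0.   ,  0.249,  0.968],
       [-0.   ,  0.968, -0.249],
       [-1.   , -0.   , -0.   ]]), 'wrist_force': array([-0.402, -0.042, -0.321]), 'torque': array([ 0.02 ,  0.02 , -0.008]), 'grip_width': 0.08808524945548188}
```

View pics/scene0.png

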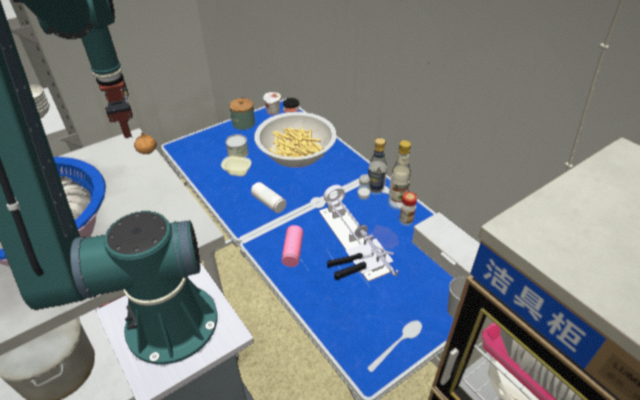

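View pics/side0.png

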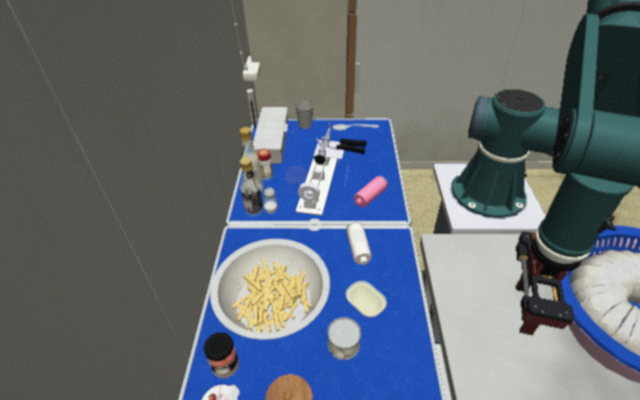

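Run:
```python
import cv2
a=cv2.imread('pics/scene0.png');cv2.imwrite('pics/sc_crop.png',cv2.resize(a[140:300,210:410],None,fx=4,fy=4,interpolation=cv2.INTER_CUBIC)[:600])
a=cv2.imread('pics/side0.png');cv2.imwrite('pics/sd_crop.png',cv2.resize(a[120:280,250:410],None,fx=3.75,fy=3.75,interpolation=cv2.INTER_CUBIC))
```

```text
(no output)
```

View pics/sc_crop.png

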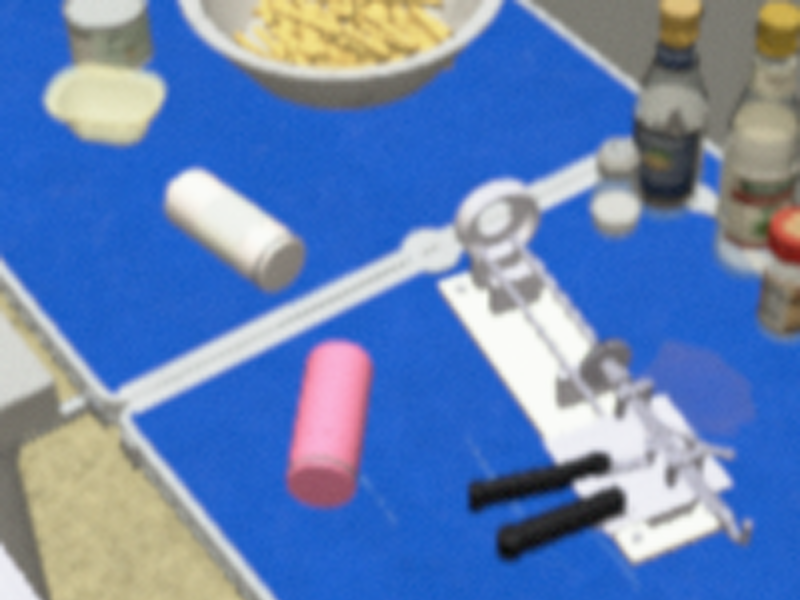

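View pics/sd_crop.png

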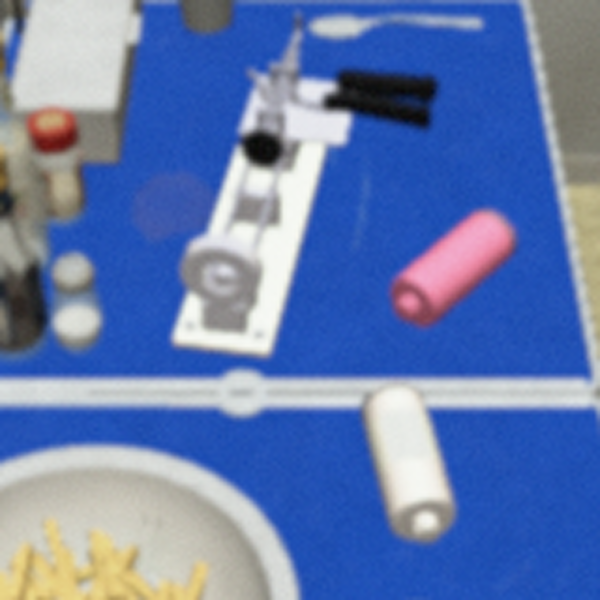

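```bash
cat >> h.py <<'E'
from scipy.spatial.transform import Rotation as Ro
np.set_printoptions(precision=4,suppress=True)
def rot(a):  # tool pointing down, jaw (tool y) at angle a deg in world xy
    a=np.radians(a);x=np.array([0,0,-1.]);y=np.array([np.cos(a),np.sin(a),0]);return np.c_[x,y,np.cross(x,y)]
def inc(P,R,cur=None):
    s=observe();R0=np.array(s['eef_rot']);d=R0.T@(np.asarray(P)-s['eef_pos'])/.15
    w=Ro.from_matrix(R0.T@R).as_rotvec()/np.pi
    print('inc',np.round(d,4),np.round(w,4)); return d,w
E
python3 - <<'E'
from h import *
c=capture('wrist');E=np.array(c['extrinsics']);s=observe()
R0=np.array(s['eef_rot']);print(R0.T@(E[:3,3]-s['eef_pos']),'\n',R0.T@E[:3,:3],'\n',c['camera_matrix'])
inc([.46,.12,.38],rot(20))
E
```

```text
[-0.082   0.0003 -0.0797] 
 [[ 0.0005 -0.2899  0.9571]
 [ 1.     -0.0003 -0.0006]
 [ 0.0004  0.9571  0.2899]] 
 [[320.4003   0.     318.5156]
 [  0.     320.4003 205.9925]
 [  0.       0.       1.    ]]
inc [-0.5156 -2.461   2.7707] [0.3087 0.     0.    ]
```

apply_moves(
  increments="1 -0.15 -0.33 0.37 0.05 0 0; 1 -0.3 -0.66 0.74 0.1 0 0; 1 -0.4 -0.88 1 0.15 0 0; 1 -0.4 -0.88 1 0.2 0 0; 1 -0.4 -0.88 1 0.2 0 0",
)

```text
time_s: 2.25
eef_pos: [0.2642, 0.4131, 0.3644]
eef_rot: [[0.003, 0.776, 0.631], [0.0, 0.631, -0.776], [-1.0, 0.002, 0.001]]
wrist_force: [-0.6, 0.3, 0.6]
grip_width: 0.0877
```

Run:
```python
from h import *
inc([.46,.12,.38],rot(20))
```

```text
inc [-0.1013 -0.2206  2.3396] [ 0.1064  0.0003 -0.0009]
```

apply_moves(
  increments="1 -0.05 -0.03 0.33 0.05 0 0; 1 -0.1 -0.06 0.66 0.1 0 0; 1 -0.1 -0.1 1 0.106 0 0; 1 -0.1 -0.1 1 0.106 0 0",
)

```text
time_s: 2.65
eef_pos: [0.3485, 0.2873, 0.3779]
eef_rot: [[0.002, 0.939, 0.345], [-0.001, 0.345, -0.939], [-1.0, 0.001, 0.002]]
wrist_force: [0.7, 0.7, -0.5]
grip_width: 0.0876
```

apply_moves(
  increments="1 0 -0.03 0.33 0 0 0; 1 0 -0.06 0.66 0 0 0; 1 0 -0.09 1 0 0 0; 1 0 -0.09 1 0 0 0",
)

```text
time_s: 3.05
eef_pos: [0.387, 0.1418, 0.3776]
eef_rot: [[0.001, 0.938, 0.346], [-0.002, 0.346, -0.938], [-1.0, -0.0, 0.002]]
wrist_force: [-0.6, 2.0, 0.0]
grip_width: 0.0876
```

Run:
```python
from h import *
s=observe();print(s['time_s'],s['eef_pos'])
c=capture('wrist');save(c,'w1')
for q in ['cartridge','neck_tip','sauce_gun','cradle_drop','hoop_rear','cradle_front','grip_handle','trigger_blade','plunger_centre','trigger_pin']:
    z={'cartridge':.026,'neck_tip':.026}.get(q,.075)
    if q in('sauce_gun',): z=0
    print(q,[(round(r['p'],2),np.round(r['location']),atz(c,r['location'],z)) for r in mark_of(c,q)][:3])
print([(round(r['p'],2),np.round(r['box'])) for r in trace(c,'cartridge')])
```

```text
3.05 [0.387  0.1418 0.3776]
cartridge [(0.97, array([291., 243.]), array([0.387 , 0.0258, 0.026 ])), (0.68, array([385., 114.]), array([0.4435, 0.2401, 0.026 ]))]
neck_tip [(0.82, array([398.,  52.]), array([0.4291, 0.3138, 0.026 ])), (0.68, array([336., 223.]), array([0.4382, 0.0781, 0.026 ]))]
sauce_gun [(0.72, array([371., 321.]), array([ 0.5613, -0.0745,  0.    ]))]
cradle_drop [(0.64, array([406., 318.]), array([ 0.5721, -0.0043,  0.075 ]))]
hoop_rear [(0.58, array([441., 275.]), array([0.5872, 0.0728, 0.075 ]))]
cradle_front [(0.56, array([442., 267.]), array([0.584 , 0.0843, 0.075 ])), (0.22, array([398.,  53.]), array([0.4217, 0.3013, 0.075 ]))]
grip_handle [(0.63, array([271., 386.]), array([ 0.4311, -0.1855,  0.075 ])), (0.53, array([443., 265.]), array([0.5841, 0.0874, 0.075 ]))]
trigger_blade [(0.67, array([287., 371.]), array([ 0.4444, -0.1496,  0.075 ]))]
plunger_centre [(0.62, array([372., 355.]), array([ 0.5521, -0.08  ,  0.075 ]))]
trigger_pin [(0.73, array([319., 384.]), array([ 0.4979, -0.1557,  0.075 ])), (0.66, array([371., 359.]), array([ 0.553 , -0.0875,  0.075 ]))]
[(0.87, array([358.,  50., 416., 163.]))]
```

View pics/w1.png

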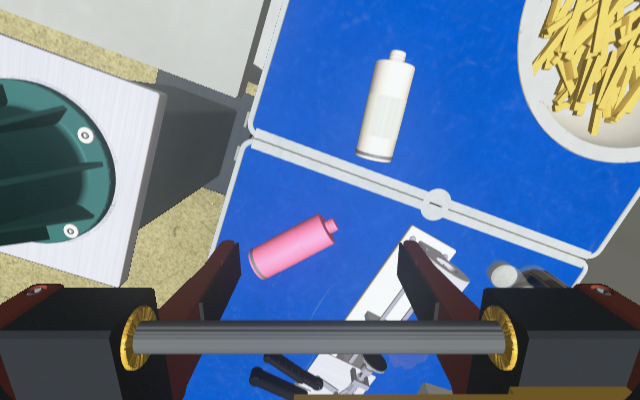

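```bash
cat >> h.py <<'E'
from scipy.optimize import minimize
def hull_mask(c,pts):
    q=np.array([proj(c,p) for p in pts]);m=np.zeros((400*4,640*4),np.uint8)
    cv2.fillConvexPoly(m,cv2.convexHull((q*4).astype(np.int32)),1);return m
def cart_mask(c,x,y,a,z=.026):
    u=np.array([np.cos(a),np.sin(a),0]);v=np.array([-u[1],u[0],0]);w=np.array([0,0,1.]);o=np.array([x,y,z])
    t=np.linspace(0,2*np.pi,32)
    cyl=lambda s0,s1,r:[o+u*s+r*(v*np.cos(k)+w*np.sin(k)) for s in(s0,s1) for k in t]
    m=hull_mask(c,cyl(-.06,.06,.025))|hull_mask(c,cyl(.06,.074,.010))
    return m
def fit_cart(views,x0,z=.026):
    def f(p):
        t=0
        for c,r in views:
            R=cv2.resize(r.astype(np.uint8),None,fx=4,fy=4,interpolation=cv2.INTER_LINEAR)
            m=cart_mask(c,*p,z=z);t+=1-(m&R).sum()/max((m|R).sum(),1)
        return t/len(views)
    r=minimize(f,x0,method='Nelder-Mead',options=dict(initial_simplex=[x0,[x0[0]+.01,x0[1],x0[2]],[x0[0],x0[1]+.01,x0[2]],[x0[0],x0[1],x0[2]+.1]],xatol=2e-4,fatol=1e-4))
    return r.x,r.fun
E
python3 - <<'E'
from h import *
V=[]
for n,px in [('wrist',(385,110)),('scene',(269,195)),('side',(357,243))]:
    c=capture(n)
    for r in trace(c,'cartridge'):
        if np.array(r['region'])[px[1],px[0]]:
            V.append((c,np.array(r['region'])));break
    else: print('none',n)
for v in [[q] for q in V]+[V]:
    x,f=fit_cart(v,[.4435,.242,np.radians(105)]);print(x,np.degrees(x[2]),f)
print(observe()['time_s'])
E
```

```text
[0.4415 0.2399 1.7322] 99.24723240298391 0.03719547343830587
[0.4407 0.2419 1.7   ] 97.404759006235 0.059465240641711214
[0.4381 0.241  1.6942] 97.07261090396251 0.11030159268044726
[0.4406 0.2403 1.7311] 99.18446298589957 0.0786520772523241
3.95
```

Run:
```python
from h import *
c=capture('wrist')
for p in [(516,40),(522,80),(530,110)]: print([atz(c,p,z) for z in (0,.05,.09)])
inc([.441,.240,.20],rot(9.2));inc([.441,.240,.087],rot(9.2))
```

```text
[array([0.5679, 0.3899, 0.    ]), array([0.5451, 0.3715, 0.05  ]), array([0.5268, 0.3567, 0.09  ])]
[array([0.6005, 0.3504, 0.    ]), array([0.5741, 0.3363, 0.05  ]), array([0.553 , 0.3249, 0.09  ])]
[array([0.6309, 0.3207, 0.    ]), array([0.6012, 0.3097, 0.05  ]), array([0.5774, 0.301 , 0.09  ])]
inc [ 1.1844  0.5657 -0.4622] [0.0627 0.     0.    ]
inc [ 1.9378  0.5657 -0.4623] [0.0627 0.     0.    ]
```

apply_moves(
  increments="1 0.28 0.15 -0.12 0.02 0 0; 1 0.56 0.3 -0.24 0.04 0 0; 1 0.8 0.45 -0.36 0.063 0 0; 1 1 0.566 -0.462 0.063 0 0; 1 1 0.566 -0.462 0.063 0 0",
)

```text
time_s: 4.5
eef_pos: [0.4404, 0.241, 0.2239]
eef_rot: [[-0.006, 0.987, 0.16], [-0.002, 0.16, -0.987], [-1.0, -0.006, 0.001]]
wrist_force: [0.3, -0.5, 0.8]
grip_width: 0.0878
```

Run:
```python
from h import *
s=observe();print(s['time_s'],s['eef_pos'])
c=capture('wrist');save(c,'w2')
for r in trace(c,'cartridge'):
    m=np.array(r['region']);b=np.array(r['box']);print(r['p'],b, c['pixels'][m].mean(0)); 
    if c['pixels'][m].mean(0)[1]>130: print(fit_cart([(c,m)],[.441,.240,1.73]))
inc([.441,.240,.087],rot(9.2))
```

```text
4.5 [0.4404 0.241  0.2239]
0.66 [188.5 352.6 296.5 398.1] [219.9711 143.2876 178.6882]
(array([0.441, 0.24 , 1.73 ]), np.float64(1.0))
0.64 [364.1 349.4 453.6 393.4] [180.2104 180.7715 182.4955]
(array([0.441, 0.24 , 1.73 ]), np.float64(1.0))
0.58 [290.9 116.5 351.4 271.8] [233.0425 234.6899 232.3414]
(array([0.4408, 0.2401, 1.7318]), np.float64(0.02588684259316487))
inc [ 0.9355  0.0049 -0.0015] [0.0001 0.0003 0.0007]
```

View pics/w2.png

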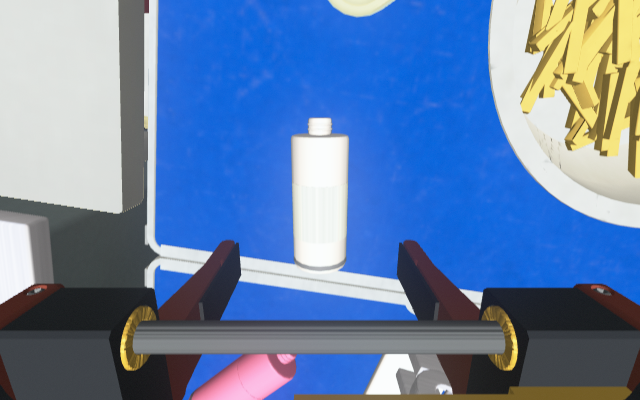

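apply_moves(
  increments="1 0.32 0.005 -0.002 0 0 0; 1 0.64 0.005 -0.002 0 0 0; 1 0.93 0.005 -0.002 0 0 0; 1 0.93 0.005 -0.002 0 0 0; 0.5 0.93 0.005 -0.002 0 0 0",
  grip_force=18,
)

```text
time_s: 5.1
eef_pos: [0.4421, 0.24, 0.0897]
eef_rot: [[0.0, 0.987, 0.159], [-0.0, 0.159, -0.987], [-1.0, 0.0, 0.0]]
wrist_force: [1.8, 0.7, 0.9]
grip_width: 0.083
```

apply_moves(
  increments="0 0 0 0 0 0 0;0 0 0 0 0 0 0;0 0 0 0 0 0 0;0 0 0 0 0 0 0;0 0 0 0 0 0 0",
)

```text
time_s: 5.6
eef_pos: [0.4421, 0.2407, 0.0892]
eef_rot: [[0.001, 0.987, 0.159], [0.0, 0.159, -0.987], [-1.0, 0.001, -0.0]]
wrist_force: [-0.5, -0.4, 9.5]
grip_width: 0.0495
```

Run:
```python
from h import *
inc([.442,.240,.24],rot(9.2));inc([.52,.15,.31],rot(-12))
```

```text
inc [-1.0056 -0.0001  0.0041] [-0.0002 -0.0001 -0.0005]
inc [-1.4718  0.4185  0.6791] [ 0.1176 -0.0002 -0.0004]
```

apply_moves(
  increments="0 -0.15 0 0 0 0 0;0 -0.4 0 0 0 0 0;0 -0.7 0 0 0 0 0;0 -1 0 0 0 0 0;0 -1 0 0 0 0 0",
)

```text
time_s: 6.1
eef_pos: [0.4447, 0.2418, 0.2437]
eef_rot: [[0.01, 0.987, 0.159], [0.004, 0.159, -0.987], [-1.0, 0.011, -0.002]]
wrist_force: [0.9, 0.3, -2.3]
grip_width: 0.0497
```

Run:
```python
from h import *
inc([.52,.15,.31],rot(-12))
```

```text
inc [-0.4392  0.4028  0.6829] [ 0.1176 -0.0013 -0.0032]
```

apply_moves(
  increments="0 -0.15 0.1 0.15 0.04 0 0;0 -0.3 0.2 0.35 0.08 0 0;0 -0.44 0.3 0.5 0.118 0 0;0 -0.44 0.4 0.68 0.118 0 0;0 -0.44 0.4 0.68 0.118 0 0",
)

```text
time_s: 6.6
eef_pos: [0.5194, 0.1469, 0.3038]
eef_rot: [[0.002, 0.977, -0.212], [-0.001, -0.212, -0.977], [-1.0, 0.002, 0.001]]
wrist_force: [-0.3, -0.5, -2.8]
grip_width: 0.0496
```

Run:
```python
from h import *
s=observe();print(s['time_s'],s['eef_pos'])
c=capture('wrist');save(c,'w3')
for q in ['neck_tip','sauce_gun','cradle_drop','hoop_rear','cradle_front','grip_handle','trigger_blade','plunger_centre','trigger_pin','rod_tail']:
    z=.075
    if q in('sauce_gun','rod_tail'): z=0
    print(q,[(round(r['p'],2),np.round(r['location']),atz(c,r['location'],z)) for r in mark_of(c,q)][:3])
```

```text
6.6 [0.5194 0.1469 0.3038]
neck_tip [(0.57, array([322., 121.]), array([0.5376, 0.2134, 0.075 ]))]
sauce_gun [(0.83, array([376., 321.]), array([ 0.5562, -0.0726,  0.    ]))]
cradle_drop []
hoop_rear [(0.74, array([394., 246.]), array([0.5853, 0.0728, 0.075 ]))]
cradle_front [(0.82, array([394., 234.]), array([0.5874, 0.0857, 0.075 ]))]
grip_handle []
trigger_blade []
plunger_centre [(0.6, array([388., 366.]), array([ 0.5549, -0.0803,  0.075 ]))]
trigger_pin []
rod_tail []
```

View pics/w3.png

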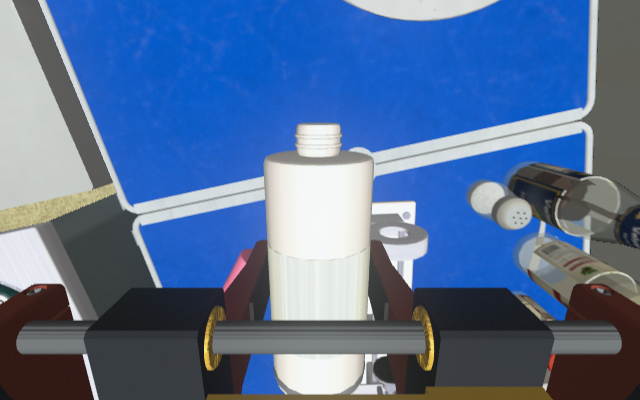

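```bash
cat > gun.py <<'E'
from h import *
from scipy.optimize import least_squares
L=dict(sauce_gun=(0,0,0),cradle_drop=(70,0,75),hoop_rear=(148,0,75),cradle_front=(160,0,75),grip_handle=(-127,110,75),trigger_blade=(-88,105,75),trigger_pin=(-93,50,75))
W=dict(
scene=dict(sauce_gun=(.553,-.080),cradle_drop=(.563,.005),hoop_rear=(.599,.080),cradle_front=(.595,.106),grip_handle=(.447,-.168),trigger_blade=(.441,-.144),trigger_pin=(.497,-.149)),
side=dict(sauce_gun=(.549,-.070),cradle_drop=(.570,-.006),hoop_rear=(.574,.081),cradle_front=(.574,.077),grip_handle=(.428,-.185),trigger_blade=(.453,-.134),trigger_pin=(.488,-.175)),
w1=dict(sauce_gun=(.5613,-.0745),cradle_drop=(.5721,-.0043),hoop_rear=(.5872,.0728),cradle_front=(.584,.0855),grip_handle=(.4311,-.1855),trigger_blade=(.4444,-.1496),trigger_pin=(.4979,-.1557)),
w3=dict(sauce_gun=(.5562,-.0726),hoop_rear=(.5853,.0728),cradle_front=(.5874,.0857)))
def T(p,l):
    c,s=np.cos(p[2]),np.sin(p[2]);return np.array([p[0]+c*l[0]/1e3-s*l[1]/1e3,p[1]+s*l[0]/1e3+c*l[1]/1e3])
if __name__=='__main__':
    def run(names):
        f=lambda p:np.concatenate([(T(p,L[k])-v)*(1 if n[0]=='w' else .4)*1e3 for n in names for k,v in W[n].items()])
        r=least_squares(f,[.555,-.07,np.radians(78)],loss='soft_l1',f_scale=4)
        print(names,r.x,np.degrees(r.x[2]));return r.x
    run(['scene','side']);run(['w1']);run(['w3']);p=run(['w1','w3']);p=run(list(W))
    for n in('w1','w3'):
        for k,v in W[n].items():
            a=p[2];d=np.array(v)-T(p,L[k]);print(n,k,np.round(1e3*np.array([d@[np.cos(a),np.sin(a)],d@[-np.sin(a),np.cos(a)]]),1))
E
python3 gun.py
```

```text
['scene', 'side'] [ 0.5582 -0.0694  1.4237] 81.5744503558245
['w1'] [ 0.5613 -0.0742  1.4209] 81.41354231401526
['w3'] [ 0.5563 -0.0721  1.3749] 78.77869636804832
['w1', 'w3'] [ 0.5612 -0.0738  1.4162] 81.14272065706764
['scene', 'side', 'w1', 'w3'] [ 0.5608 -0.0732  1.415 ] 81.07288888199605
w1 sauce_gun [-1.2 -0.7]
w1 cradle_drop [-0.2 -0.5]
w1 hoop_rear [ 0.4 -3.5]
w1 cradle_front [0.4 1.7]
w1 grip_handle [-4.   0.7]
w1 trigger_blade [-5.5 -1.9]
w1 trigger_pin [ 1.8 -0.7]
w3 sauce_gun [-0.1  4.6]
w3 hoop_rear [ 0.1 -1.6]
w3 cradle_front [ 1.1 -1.7]
```

Run:
```python
from h import *
inc([.44,-.1,.34],rot(-9))
```

```text
inc [-0.2391 -0.154   1.7352] [-0.0169  0.0001  0.0001]
```

apply_moves(
  increments="0 -0.1 -0.05 0.3 0 0 0;0 -0.2 -0.08 0.6 -0.01 0 0;0 -0.24 -0.08 0.95 -0.017 0 0;0 -0.24 -0.08 0.95 -0.017 0 0",
)

```text
time_s: 7.55
eef_pos: [0.4749, 0.0083, 0.3413]
eef_rot: [[0.001, 0.987, -0.16], [-0.003, -0.16, -0.987], [-1.0, 0.002, 0.003]]
wrist_force: [0.4, 0.7, -0.9]
grip_width: 0.0493
```

apply_moves(
  increments="0 0 -0.03 0.3 0 0 0;0 0 -0.05 0.6 0 0 0;0 0 -0.07 0.78 0 0 0;0 0 -0.07 0.78 0 0 0;0 0 -0.07 0.78 0 0 0",
)

```text
time_s: 8.05
eef_pos: [0.447, -0.1011, 0.3401]
eef_rot: [[0.0, 0.987, -0.159], [0.001, -0.159, -0.987], [-1.0, 0.0, -0.001]]
wrist_force: [-0.1, 0.7, -2.2]
grip_width: 0.0499
```

Run:
```python
from h import *
s=observe();print(s['time_s'],s['eef_pos'])
c=capture('wrist');save(c,'w4');np.savez('w4.npz',**{k:np.array(v) for k,v in c.items()})
for q in ['sauce_gun','cradle_drop','hoop_rear','cradle_front','grip_handle','trigger_blade','plunger_centre','trigger_pin']:
    z=.075
    if q in('sauce_gun','rod_tail'): z=0
    print(q,[(round(r['p'],2),np.round(r['location']),atz(c,r['location'],z)) for r in mark_of(c,q)][:3])
```

```text
8.05 [ 0.447  -0.1011  0.3401]
sauce_gun [(0.97, array([401., 136.]), array([ 0.5595, -0.0717,  0.    ]))]
cradle_drop [(0.62, array([423.,  74.]), array([ 0.5695, -0.0053,  0.075 ]))]
hoop_rear []
cradle_front []
grip_handle []
trigger_blade []
plunger_centre [(0.94, array([415., 155.]), array([ 0.5556, -0.0859,  0.075 ])), (0.21, array([420.,  73.]), array([ 0.566 , -0.0043,  0.075 ]))]
trigger_pin [(0.96, array([367., 221.]), array([ 0.4955, -0.1525,  0.075 ]))]
```

View pics/w4.png

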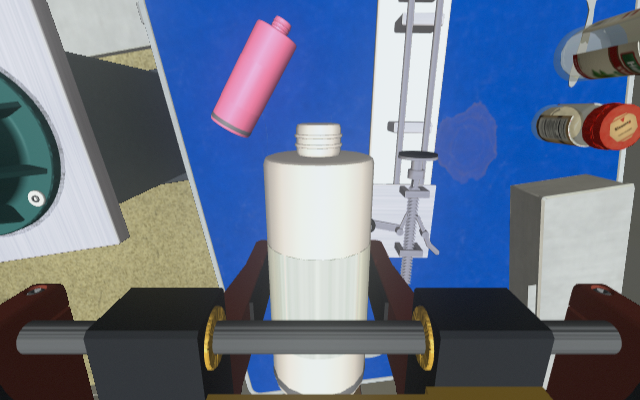

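Run:
```python
import cv2
a=cv2.imread('pics/w4.png');cv2.imwrite('pics/w4c.png',cv2.resize(a[0:200,350:480],None,fx=3,fy=3,interpolation=cv2.INTER_CUBIC))
```

```text
(no output)
```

View pics/w4c.png

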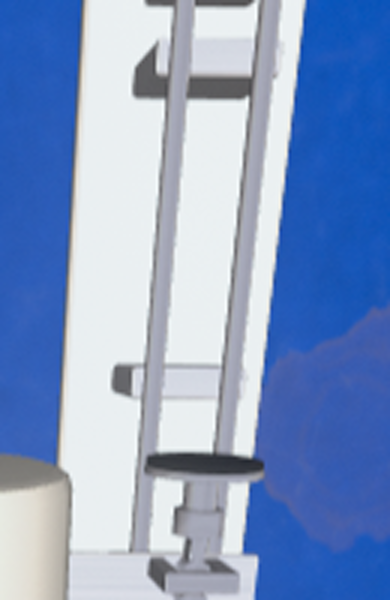

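Run:
```python
from h import *
c=dict(np.load('w4.npz'))
def P(u,v,z): return atz(c,(350+u/3-.33,v/3-.33),z)[:2]
def line(a,b): d=b-a;print(a,b,np.degrees(np.arctan2(d[1],d[0])))
R=(P(305,0,.01),P(245,550,.01));Lf=(P(85,0,.01),P(61,460,.01))
line(*R[::-1]);line(*Lf[::-1])
rr=(P(281,0,.05),P(233,450,.05));rl=(P(176,0,.05),P(133,550,.05))
line(*rr[::-1]);line(*rl[::-1])
a=np.radians(80.5);n=np.array([-np.sin(a),np.cos(a)])
for q in (R,Lf,rr,rl): print([n@x for x in q])
print('plunger',P(205,458,.096))
```

```text
[ 0.5916 -0.1376] [0.6262 0.0705] 80.56643106085336
[ 0.5164 -0.0857] [0.5447 0.0836] 80.50908544170761
[ 0.5765 -0.0863] [0.602  0.0628] 80.31216288057708
[ 0.535  -0.1194] [0.5668 0.0684] 80.37129653207188
[np.float64(-0.6059657939322545), np.float64(-0.6062104028824453)]
[np.float64(-0.5234112557157796), np.float64(-0.5234384775306307)]
[np.float64(-0.5833544580958028), np.float64(-0.5828587038960281)]
[np.float64(-0.5477749578553478), np.float64(-0.5473470857946546)]
plunger [ 0.5525 -0.0796]
```

```bash
python3 - <<'E'
from h import *
c=dict(np.load('w4.npz'))
t=np.array([.447,-.1011,.3401]);R=rot(-9.15)
o=t+R@[.0632,0,0]
f=-R[:,2]
for nm,s,r in [('necktipTop',.074,.010),('neckbaseTop',.06,.01),('shoulderTop',.06,.025),('shoulder L',.06,None)]:
    p=o+f*s+(np.array([0,0,r]) if r else -R[:,1]*.025); print(nm,proj(c,p))
inc([.5722,-.0041,.22],rot(-9.5))
E
python3 -c "
import cv2
a=cv2.imread('pics/w4.png');cv2.imwrite('pics/w4d.png',cv2.resize(a[100:280,250:390],None,fx=3,fy=3,interpolation=cv2.INTER_CUBIC))"
```

```text
necktipTop [318.8805 123.8891]
neckbaseTop [318.8662 158.1094]
shoulderTop [318.9485 163.9008]
shoulder L [263.4817 154.8889]
inc [ 0.8009  0.724  -0.7678] [0.0029 0.     0.    ]
```

View pics/w4d.png

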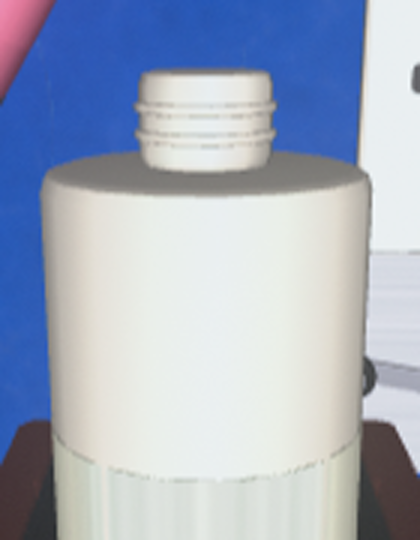

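Run:
```python
from h import *
c=dict(np.load('w4.npz'))
print('redbottle base left/near',[atz(c,(545,125),z) for z in (0,.05)],'cap left edge',[atz(c,(585,127),z) for z in (.1,.13,.15)],'box left', [atz(c,(511,186),z) for z in(0.05,.08,.1)])
s=capture('scene');print('cap in scene',[atz(s,(408,194),z) for z in (.1,.13,.15)],'base',atz(s,(407,222),0))
s=capture('side');print('cap in side',[atz(s,(263,152),z) for z in (.1,.13,.15)])
```

```text
redbottle base left/near [array([ 0.7429, -0.0874,  0.    ]), array([ 0.7093, -0.0797,  0.05  ])] cap left edge [array([ 0.7145, -0.0802,  0.1   ]), array([ 0.6907, -0.0748,  0.13  ]), array([ 0.6749, -0.0712,  0.15  ])] box left [array([ 0.6723, -0.1452,  0.05  ]), array([ 0.6552, -0.1353,  0.08  ]), array([ 0.6437, -0.1287,  0.1   ])]
cap in scene [array([ 0.7549, -0.0679,  0.1   ]), array([ 0.7292, -0.0902,  0.13  ]), array([ 0.712, -0.105,  0.15 ])] base [ 0.7475 -0.0881  0.    ]
cap in side [array([ 0.7453, -0.0928,  0.1   ]), array([ 0.7369, -0.0523,  0.13  ]), array([ 0.7313, -0.0253,  0.15  ])]
```

Run:
```python
from h import *
inc([.5719,-.0061,.25],rot(-9.5))
```

```text
inc [ 0.6009  0.7239 -0.7561] [0.0028 0.     0.    ]
```

apply_moves(
  increments="0 0 0.25 -0.2 0.003 0 0;0 0.2 0.5 -0.4 0.003 0 0;0 0.4 0.7 -0.6 0.003 0 0;0 0.6 0.724 -0.755 0.003 0 0;0 0.6 0.724 -0.755 0.003 0 0",
)

```text
time_s: 9.1
eef_pos: [0.571, -0.0035, 0.2453]
eef_rot: [[-0.008, 0.986, -0.164], [0.002, -0.164, -0.987], [-1.0, -0.008, -0.001]]
wrist_force: [-1.6, -0.1, -2.3]
grip_width: 0.0495
```

Run:
```python
from h import *
inc([.5719,-.0061,.25],rot(-9.5));inc([.5719,-.0061,.146],rot(-9.5))
c=capture('wrist');save(c,'w5')
```

```text
inc [-0.0317  0.0085  0.0158] [ 0.0004 -0.0003  0.0025]
inc [0.6616 0.0139 0.0165] [ 0.0004 -0.0003  0.0025]
```

View pics/w5.png

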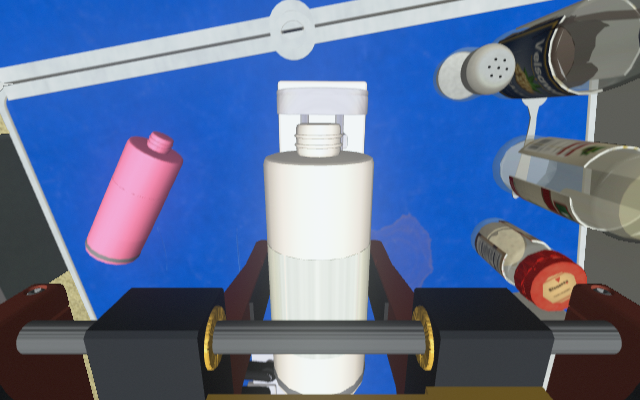

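apply_moves(
  increments="0 0.1 0.004 0 0 0 0;0 0.3 0.004 0 0 0 0;0 0.5 0.004 0 0 0 0;0 0.65 0.004 0 0 0 0;0 0.65 0.004 0 0 0 0",
)

```text
time_s: 9.65
eef_pos: [0.5707, -0.0075, 0.1512]
eef_rot: [[-0.004, 0.986, -0.167], [0.0, -0.167, -0.986], [-1.0, -0.004, 0.001]]
wrist_force: [-0.7, -0.3, -2.6]
grip_width: 0.0498
```

Run:
```python
from h import *
s=observe();print(s['wrist_force'],s['eef_pos'],s['time_s'])
inc([.5719,-.0061,.1385],rot(-9.5))
c=capture('wrist');save(c,'w6')
G=lambda x,y,z:np.array([.5606+.165*x-.9863*y,-.0731+.9863*x+.165*y,z])
for p in [(.148,-.034,.075),(.148,.034,.075),(.148,0,.109),(.158,-.042,.01),(.158,.042,.01)]: print(p,proj(c,G(*p)))
cv2.imwrite('pics/w6c.png',cv2.resize(cv2.cvtColor(c['pixels'],cv2.COLOR_RGB2BGR)[80:300,230:410],None,fx=2.7,fy=2.7,interpolation=cv2.INTER_CUBIC))
```

```text
[-0.6973 -0.2577 -2.6421] [ 0.5707 -0.0075  0.1512] 9.65
inc [ 0.0849  0.0067 -0.0104] [-0.0006  0.0002  0.0013]
(0.148, -0.034, 0.075) [392.964  104.8261]
(0.148, 0.034, 0.075) [248.5666 105.1943]
(0.148, 0, 0.109) [321.0229 103.9392]
(0.158, -0.042, 0.01) [384.4271  90.0078]
(0.158, 0.042, 0.01) [256.3827  90.3561]
```

View pics/w6c.png

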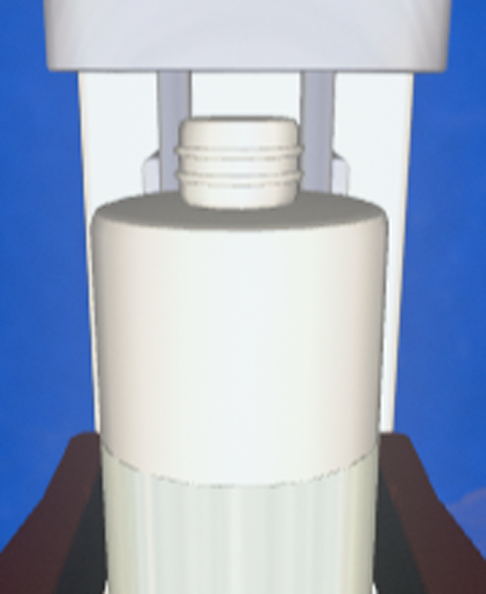

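apply_moves(
  increments="0 0.04 0.004 0 0 0 0;0 0.07 0.004 0 0 0 0;0 0.085 0.004 0 0 0 0;0 0.09 0.004 0 0 0 0;0 0.09 0.004 0 0 0 0",
)

```text
time_s: 10.2
eef_pos: [0.5732, -0.0068, 0.1396]
eef_rot: [[0.001, 0.986, -0.166], [-0.0, -0.166, -0.986], [-1.0, 0.001, 0.0]]
wrist_force: [-0.9, 0.5, -0.9]
grip_width: 0.05
```

apply_moves(
  increments="0 0.007 0 0 0 0 0;0 0.012 0 0 0 0 0;0 0.012 0 0 0 0 0",
)

```text
time_s: 10.5
eef_pos: [0.5732, -0.0068, 0.1393]
eef_rot: [[0.001, 0.986, -0.166], [-0.0, -0.166, -0.986], [-1.0, 0.001, 0.0]]
wrist_force: [-5.5, -0.4, 15.5]
grip_width: 0.0497
```

apply_moves(
  increments="0 -0.009 -0.008 0 0 0 0;0 -0.009 -0.008 -0.05 0 0 0;0 -0.009 -0.008 -0.1 0 0 0;0 -0.009 -0.008 -0.14 0 0 0;0 -0.009 -0.008 -0.14 0 0 0",
)

```text
time_s: 11.0
eef_pos: [0.5754, 0.0154, 0.1385]
eef_rot: [[-0.0, 0.986, -0.165], [0.001, -0.165, -0.986], [-1.0, -0.001, -0.001]]
wrist_force: [-1.0, 1.8, 1.4]
grip_width: 0.0497
```

Run:
```python
from h import *
s=observe();p=s['eef_pos'];d=p[:2]-[.5606,-.0731];print('gun x,y of tcp',d@[.165,.9863],d@[-.9863,.165],p[2])
c=capture('wrist');save(c,'w7')
```

```text
gun x,y of tcp 0.08967874025193694 3.9855275262314777e-05 0.13854885529664168
```

View pics/w7.png

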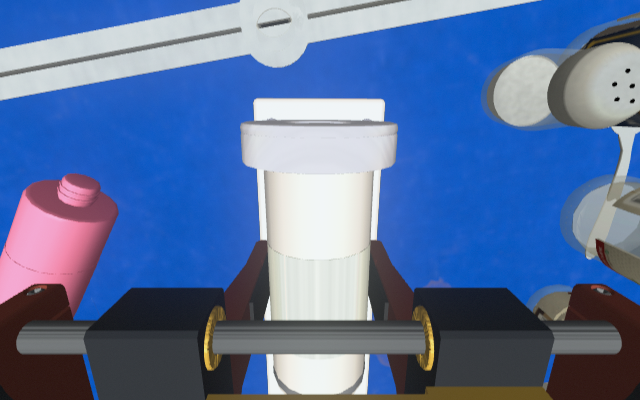

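apply_moves(
  increments="0 0 0 -0.03 0 0 0;0 0 0 -0.055 0 0 0;0 0 0 -0.065 0 0 0;0 0 0 -0.07 0 0 0;0 0 0 -0.07 0 0 0",
)

```text
time_s: 11.55
eef_pos: [0.577, 0.0246, 0.1386]
eef_rot: [[-0.0, 0.986, -0.166], [0.0, -0.166, -0.986], [-1.0, -0.0, -0.0]]
wrist_force: [-0.1, 0.2, -1.6]
grip_width: 0.0496
```

apply_moves(
  increments="0 0 0 -0.007 0 0 0;0 0 0 -0.014 0 0 0;0 0 0 -0.02 0 0 0;0 0 0 -0.02 0 0 0",
)

```text
time_s: 11.95
eef_pos: [0.5771, 0.0252, 0.1386]
eef_rot: [[-0.001, 0.986, -0.166], [-0.004, -0.166, -0.986], [-1.0, -0.001, 0.004]]
wrist_force: [-2.9, -10.3, -0.9]
grip_width: 0.0497
```

apply_moves(
  increments="0 0 0 0.013 0 0 0;0.85 0 0 0.013 0 0 0;0.85 0 0 0.013 0 0 0;0.85 0 0 0.013 0 0 0;0.85 0 0 0.013 0 0 0",
)

```text
time_s: 12.45
eef_pos: [0.5775, 0.0257, 0.1388]
eef_rot: [[0.001, 0.986, -0.166], [0.0, -0.166, -0.986], [-1.0, 0.001, -0.0]]
wrist_force: [0.6, -0.6, 0.1]
grip_width: 0.0741
```

apply_moves(
  increments="0.85 -0.2 0 0 0 0 0;0.85 -0.5 0 0 0 0 0;0.85 -0.8 0 0 0 0 0;0.85 -1 0 0 0 0 0;0.85 -1 0 0 0 0 0",
)

```text
time_s: 12.95
eef_pos: [0.58, 0.0256, 0.2939]
eef_rot: [[0.01, 0.986, -0.166], [-0.001, -0.166, -0.986], [-1.0, 0.01, -0.001]]
wrist_force: [1.1, 0.3, 0.4]
grip_width: 0.0749
```

Run:
```python
from h import *
s=observe();print(s['eef_pos'],s['time_s'],s['grip_width'])
c=capture('wrist');save(c,'w8');np.savez('w8.npz',**{k:np.array(v) for k,v in c.items()})
for q in ['cartridge','neck_tip','cradle_front']: print(q,[(round(r['p'],2),r['location'],atz(c,r['location'],.075)) for r in mark_of(c,q)][:3])
a=1.405
for r in trace(c,'cartridge'):
    m=np.array(r['region']);print(r['p'],np.array(r['box']),c['pixels'][m].mean(0))
G=lambda x,y,z:np.array([.5606+.165*x-.9863*y,-.0731+.9863*x+.165*y,z])
for p in [(.174,0,.085),(.16,0,.1),(.04,0,.1),(.04,-.025,.075),(.04,.025,.075)]:print(p,proj(c,G(*p)))
```

```text
[0.58   0.0256 0.2939] 12.95 0.07487663142424007
cartridge [(0.96, [315.2, 197.8], array([0.5785, 0.0232, 0.075 ])), (0.59, [155.4, 213.7], array([0.421 , 0.0338, 0.075 ]))]
neck_tip [(0.91, [176.8, 160.4], array([0.4569, 0.0809, 0.075 ])), (0.73, [314.6, 119.0], array([0.5905, 0.0962, 0.075 ]))]
cradle_front [(0.91, [312.4, 134.6], array([0.5861, 0.0829, 0.075 ])), (0.58, [222.5, 358.4], array([ 0.4421, -0.1461,  0.075 ]))]
0.84 [110.2 156.2 196.8 268.9] [221.1877 145.1289 183.5812]
0.64 [286.8 117.1 343.2 263.7] [232.692  234.2617 229.9055]
(0.174, 0, 0.085) [312.8238 116.8972]
(0.16, 0, 0.1) [312.8176 134.5319]
(0.04, 0, 0.1) [313.6352 263.4999]
(0.04, -0.025, 0.075) [338.0947 252.1377]
(0.04, 0.025, 0.075) [289.3325 252.419 ]
```

View pics/w8.png

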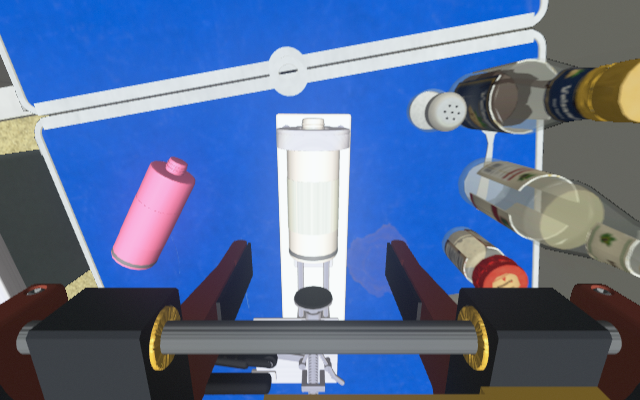

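Run:
```python
from h import *
print(observe()['joint_pos'])
inc([.4355,-.1723,.27],rot(-99.5))
```

```text
[-0.0752  0.3417  1.5788 -0.0001  1.2243  0.0917]
inc [ 0.1158 -0.7057  1.4571] [0.4996 0.0009 0.0007]
```

apply_moves(
  increments="1 0 -0.1 0.2 0.045 0 0;1 0 -0.25 0.4 0.09 0 0;1 0 -0.4 0.65 0.135 0 0;1 0 -0.5 0.8 0.18 0 0;1 0 -0.6 0.95 0.225 0 0",
)

```text
time_s: 13.7
eef_pos: [0.463, -0.1007, 0.2872]
eef_rot: [[-0.003, 0.637, -0.771], [0.001, -0.771, -0.637], [-1.0, -0.003, 0.002]]
wrist_force: [0.4, 0.3, -0.0]
grip_width: 0.0879
```

Run:
```python
from h import *
inc([.4355,-.1723,.25],rot(-99.5))
```

```text
inc [0.248  0.252  0.4452] [0.2726 0.0009 0.0006]
```

apply_moves(
  increments="1 0.05 0.05 0.1 0.045 0 0;1 0.1 0.1 0.2 0.09 0 0;1 0.15 0.2 0.35 0.135 0 0;1 0.2 0.26 0.44 0.18 0 0;1 0.2 0.26 0.44 0.225 0 0",
)

```text
time_s: 14.2
eef_pos: [0.4376, -0.1734, 0.2564]
eef_rot: [[-0.004, -0.018, -1.0], [0.001, -1.0, 0.018], [-1.0, -0.001, 0.004]]
wrist_force: [-0.5, 0.6, -0.6]
grip_width: 0.0877
```

Run:
```python
from h import *
inc([.4355,-.1723,.25],rot(-99.5))
```

```text
inc [ 0.0429 -0.0071  0.0143] [0.0471 0.0014 0.0004]
```

apply_moves(
  increments="1 0 0 0.014 0.047 0 0;1 0 0 0.014 0.047 0 0;1 0 0 0.014 0.047 0 0",
)

```text
time_s: 14.5
eef_pos: [0.4367, -0.172, 0.2578]
eef_rot: [[-0.002, -0.153, -0.988], [0.001, -0.988, 0.153], [-1.0, -0.001, 0.002]]
wrist_force: [0.6, 0.7, -0.6]
grip_width: 0.0883
```

Run:
```python
from h import *
s=observe();print(s['eef_pos'],s['time_s'])
inc([.4355,-.1723,.25],rot(-99.5))
c=capture('wrist');save(c,'w9');np.savez('w9.npz',**{k:np.array(v) for k,v in c.items()})
for q in ['grip_handle','trigger_blade','trigger_pin','plunger_centre']:
  for r in mark_of(c,q)[:2]:
    P=atz(c,r['location'],.075);d=P[:2]-[.5606,-.0731];print(q,round(r['p'],2),r['location'],'gun',d@[.165,.9863],d@[-.9863,.165])
G=lambda x,y,z:np.array([.5606+.165*x-.9863*y,-.0731+.9863*x+.165*y,z])
for p in [(-.135,.145,.086),(-.119,.145,.086),(-.082,.139,.086),(-.094,.139,.086),(-.135,.06,.086)]:print(p,proj(c,G(*p)))
```

```text
[ 0.4367 -0.172   0.2578] 14.5
inc [0.0521 0.0031 0.0078] [0.0039 0.0006 0.0002]
grip_handle 0.69 [329.6, 213.5] gun -0.12738436855811064 0.11326631473217613
trigger_pin 0.59 [292.0, 140.4] gun -0.09546992331898525 0.05111953735851833
plunger_centre 0.91 [178.4, 71.4] gun -0.009122182710587902 0.0001421478189581164
(-0.135, 0.145, 0.086) [338.0263 252.4235]
(-0.119, 0.145, 0.086) [319.534  252.2249]
(-0.082, 0.139, 0.086) [276.5615 245.3708]
(-0.094, 0.139, 0.086) [290.5312 245.5217]
(-0.135, 0.06, 0.086) [341.1888 153.7546]
```

View pics/w9.png

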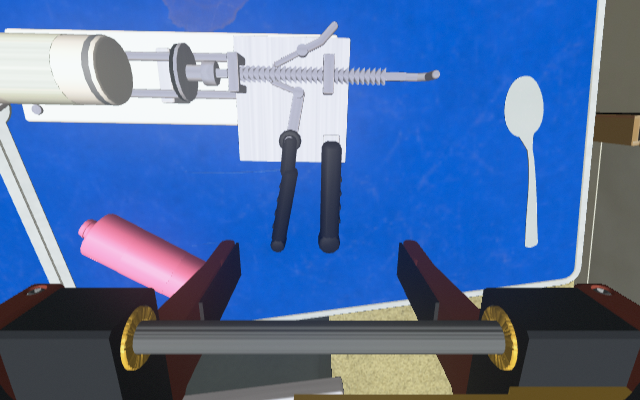

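apply_moves(
  increments="1 0.2 -0.012 0.007 0.003 0 0;1 0.45 -0.012 0.007 0.003 0 0;1 0.65 -0.012 0.007 0.003 0 0;1 0.8 -0.012 0.007 0.003 0 0;1 0.8 -0.012 0.007 0.003 0 0",
  grip_force=6,
)

```text
time_s: 15.25
eef_pos: [0.4348, -0.1694, 0.1364]
eef_rot: [[-0.005, -0.165, -0.986], [0.003, -0.986, 0.165], [-1.0, -0.002, 0.005]]
wrist_force: [0.7, 1.0, 0.3]
grip_width: 0.0879
```

```bash
cat >> h.py <<'E'
def gun():
    s=observe();p=s['eef_pos'];d=p[:2]-[.5606,-.0731];f=s['wrist_force']
    print('t',round(s['time_s'],2),'tcp gun',d@[.165,.9863],d@[-.9863,.165],p[2],'F gun',f[:2]@[.165,.9863],f[:2]@[-.9863,.165],f[2],'w',s['grip_width'])
def plung(n=None):
    c=capture('wrist')
    if n: save(c,n)
    for r in mark_of(c,'plunger_centre')[:2]:
        P=atz(c,r['location'],.075);d=P[:2]-[.5606,-.0731];print('plunger',round(r['p'],2),r['location'],d@[.165,.9863],d@[-.9863,.165],'rod',d@[.165,.9863]+.022)
E
python3 -c "
from h import *
gun();plung('w10')"
```

```text
t 15.25 tcp gun -0.11574414033035683 0.10816085828666303 0.13644847880420774 F gun 1.0967252623472405 -0.48971766976275777 0.2756023003047319 w 0.08788027665778193
plunger 0.56 [52.1, 37.6] -0.008139399812107949 0.0013545705734178638 rod 0.01386060018789205
```

View pics/w10.png

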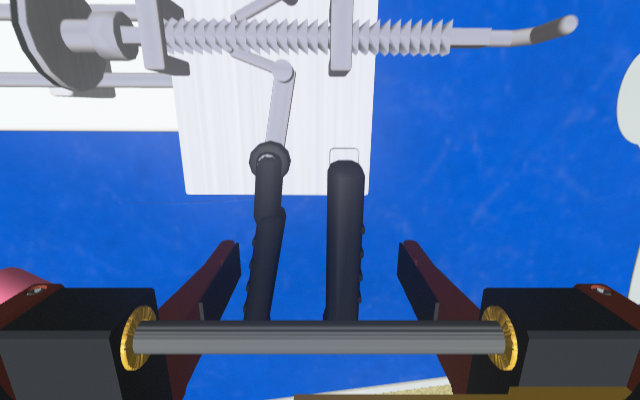

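apply_moves(
  increments="1 0 0.025 0 0 0 0;0 0 0.025 0 0 0 0;0 0 0.025 0 0 0 0;0 0 0.025 0 0 0 0;0 0 0.025 0 0 0 0",
  grip_force=10,
)

```text
time_s: 15.85
eef_pos: [0.4358, -0.1736, 0.1392]
eef_rot: [[0.0, -0.167, -0.986], [0.001, -0.986, 0.167], [-1.0, -0.001, -0.0]]
wrist_force: [0.5, 4.0, 3.3]
grip_width: 0.0593
```

```bash
python3 -c "
from h import *
gun();plung('w11')"
```

```text
t 15.85 tcp gun -0.11970622732440386 0.10647414375699693 0.13916554527432837 F gun 4.018601534733046 0.15986552927692765 3.2508819259188897 w 0.059287812189771694
plunger 0.86 [41.7, 42.2] -0.005266664777179618 0.0002969875001231794 rod 0.016733335222820382
```

apply_moves(
  increments="0 0 0 0 0 0 0;0 0 0 0 0 0 0;0 0 0 0 0 0 0",
)

```text
time_s: 16.25
eef_pos: [0.4362, -0.1724, 0.1388]
eef_rot: [[0.001, -0.168, -0.986], [0.003, -0.986, 0.168], [-1.0, -0.003, -0.001]]
wrist_force: [4.5, 13.6, 3.0]
grip_width: 0.0342
```

```bash
python3 -c "
from h import *
gun();plung('w12')"
```

```text
t 16.25 tcp gun -0.11847413341957164 0.10626329013662092 0.13883245454974988 F gun 14.204457291932195 -2.2258151935942823 2.9984228443571523 w 0.034174721037540476
plunger 0.97 [23.7, 44.6] 0.003685212863585038 0.0008405195906657865 rod 0.025685212863585036
plunger 0.18 [336.3, 286.7] -0.12709037017568312 0.11420027839324448 rod -0.10509037017568312
```

View pics/w12.png

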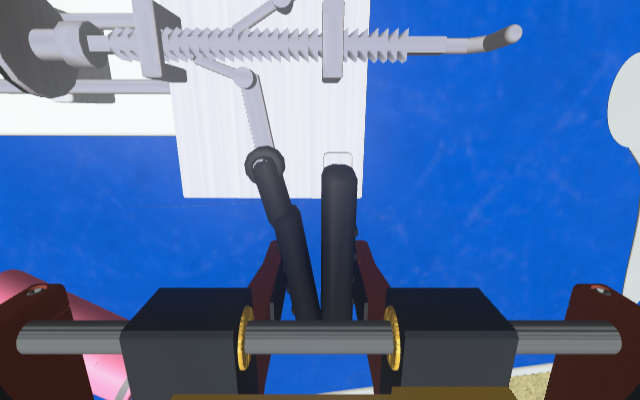

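apply_moves(
  increments="1 0 0 0 0 0 0;1 0 0 0 0 0 0;1 0 0 0 0 0 0;1 0 0 0 0 0 0;1 0 0 0 0 0 0",
)

```text
time_s: 16.85
eef_pos: [0.4359, -0.1744, 0.1387]
eef_rot: [[0.0, -0.166, -0.986], [-0.001, -0.986, 0.166], [-1.0, 0.001, -0.0]]
wrist_force: [0.2, -0.2, 1.0]
grip_width: 0.0709
```

apply_moves(
  increments="1 0 0 0 0 0 0;1 0 0 0 0 0 0;1 0 0 0 0 0 0;0 0 0 0 0 0 0;0 0 0 0 0 0 0",
)

```text
time_s: 17.35
eef_pos: [0.4356, -0.1738, 0.1387]
eef_rot: [[-0.001, -0.166, -0.986], [0.001, -0.986, 0.166], [-1.0, -0.0, 0.001]]
wrist_force: [-0.2, 2.3, 0.6]
grip_width: 0.0757
```

```bash
python3 -c "
from h import *
gun();plung()"
```

```text
t 17.35 tcp gun -0.11996338785932621 0.1067147012117437 0.1386734551731723 F gun 2.196895489289118 0.5481715032297361 0.6482718391917051 w 0.07567414673720262
plunger 0.75 [17.8, 42.9] 0.003944641383530284 0.0009619319213127677 rod 0.02594464138353028
plunger 0.62 [128.7, 66.5] -0.0401447557721639 0.010011020715953028 rod -0.0181447557721639
```

apply_moves(
  increments="0 0 0 0 0 0 0;0 0 0 0 0 0 0;0 0 0 0 0 0 0;0 0 0 0 0 0 0;0 0 0 0 0 0 0",
)

```text
time_s: 17.95
eef_pos: [0.4354, -0.1723, 0.1385]
eef_rot: [[-0.001, -0.167, -0.986], [0.003, -0.986, 0.167], [-1.0, -0.003, 0.001]]
wrist_force: [1.4, 11.1, 1.1]
grip_width: 0.0343
```

```bash
python3 -c "
from h import *
gun();plung()"
```

```text
t 17.95 tcp gun -0.11853412344251539 0.1071495976046831 0.13845436033932101 F gun 11.176665464149544 0.4267398728624039 1.0868058997515415 w 0.034307765547922836
```

apply_moves(
  increments="1 0 0 0 0 0 0;1 0 0 0 0 0 0;1 0 0 0 0 0 0;1 0 0 0 0 0 0;1 0 0 0 0 0 0",
)

```text
time_s: 18.55
eef_pos: [0.4363, -0.1746, 0.1389]
eef_rot: [[0.001, -0.166, -0.986], [-0.001, -0.986, 0.166], [-1.0, 0.001, -0.001]]
wrist_force: [0.8, -0.3, 0.4]
grip_width: 0.0708
```

apply_moves(
  increments="1 0 0 0 0 0 0;1 0 0 0 0 0 0;1 0 0 0 0 0 0;0 0 0 0 0 0 0;0 0 0 0 0 0 0",
)

```text
time_s: 19.05
eef_pos: [0.4356, -0.1738, 0.1387]
eef_rot: [[-0.0, -0.166, -0.986], [0.001, -0.986, 0.166], [-1.0, -0.0, 0.001]]
wrist_force: [0.0, 2.3, 0.8]
grip_width: 0.0751
```

apply_moves(
  increments="0 0 0 0 0 0 0;0 0 0 0 0 0 0;0 0 0 0 0 0 0;0 0 0 0 0 0 0;0 0 0 0 0 0 0",
)

```text
time_s: 19.55
eef_pos: [0.4354, -0.173, 0.1385]
eef_rot: [[-0.001, -0.167, -0.986], [0.002, -0.986, 0.167], [-1.0, -0.002, 0.001]]
wrist_force: [3.1, 16.6, 1.3]
grip_width: 0.0354
```

```bash
python3 -c "
from h import *
gun();plung('w13')
for n in ['scene','side']:
    c=capture(n);save(c,n+'2')
    for r in mark_of(c,'plunger_centre')[:2]:
        P=atz(c,r['location'],.075);d=P[:2]-[.5606,-.0731];print('plunger',round(r['p'],2),r['location'],d@[.165,.9863],d@[-.9863,.165])
a=cv2.imread('pics/scene2.png')[170:300,300:420];b=cv2.imread('pics/side2.png')[120:250,260:380]
cv2.imwrite('pics/m2.png',cv2.resize(np.hstack([a,b]),None,fx=3.3,fy=3.3,interpolation=cv2.INTER_CUBIC))
"
```

```text
t 19.55 tcp gun -0.11917236338697274 0.10703661607800727 0.13851033077221298 F gun 16.84371991446517 -0.3558906438615339 1.3000213366619464 w 0.035392988301589115
plunger 0.21 [358.4, 246.8] -0.06278050562635057 0.03740000714088863
plunger 0.4 [315.8, 168.1] 0.03660339251823209 -2.7920516179622337e-05
```

View pics/w13.png

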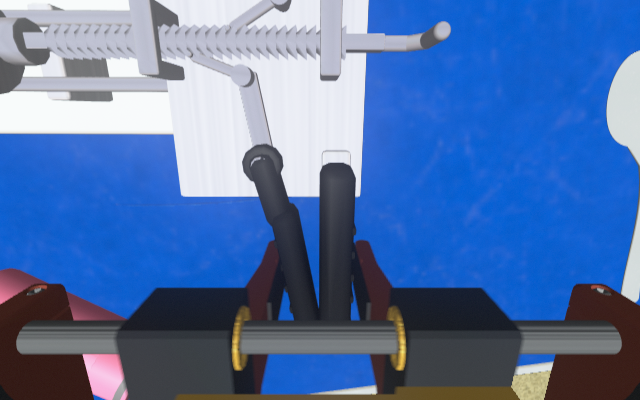

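View pics/m2.png

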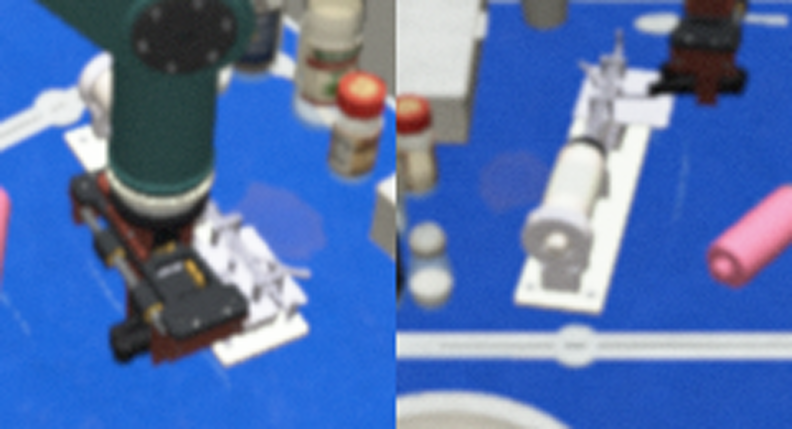

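```bash
cat >> h.py <<'E'
def hook(c,px):
    P=atz(c,px,.1);d=P[:2]-[.5606,-.0731];return d@[.165,.9863]+.210
E
python3 -c "
from h import *
c=capture('wrist');save(c,'w14')
for p in [(515,34),(443,32)]: print(hook(c,p))
gun()
"
```

```text
0.0253843795464061
0.049711247241884526
t 19.9 tcp gun -0.11849976605965337 0.10713856597105735 0.13846196850694348 F gun 10.63944963368395 -0.23751816965490402 1.7018434611386934 w 0.034138987409887064
```

apply_moves(
  increments="1 0 0 0 0 0 0;1 0 0 0 0 0 0;1 0 0 0 0 0 0;1 0 0 0 0 0 0;1 0 0 0 0 0 0",
  grip_force=8,
)

```text
time_s: 20.4
eef_pos: [0.4363, -0.1746, 0.1389]
eef_rot: [[0.001, -0.166, -0.986], [-0.001, -0.986, 0.166], [-1.0, 0.001, -0.001]]
wrist_force: [-0.9, 0.3, 0.5]
grip_width: 0.0705
```

apply_moves(
  increments="1 0 0 0 0 0 0;1 0 0 0 0 0 0;1 0 0 0 0 0 0;0 0 0 0 0 0 0;0 0 0 0 0 0 0",
)

```text
time_s: 20.9
eef_pos: [0.4356, -0.1738, 0.1387]
eef_rot: [[-0.001, -0.166, -0.986], [0.001, -0.986, 0.166], [-1.0, -0.0, 0.001]]
wrist_force: [-0.6, 3.1, 1.0]
grip_width: 0.0753
```

apply_moves(
  increments="0 0 0 0 0 0 0;0 0 0 0 0 0 0;0 0 0 0 0 0 0;0 0 0 0 0 0 0;0 0 0 0 0 0 0",
)

```text
time_s: 21.4
eef_pos: [0.4354, -0.1729, 0.1385]
eef_rot: [[-0.001, -0.167, -0.986], [0.002, -0.986, 0.167], [-1.0, -0.002, 0.001]]
wrist_force: [2.2, 15.9, 1.0]
grip_width: 0.0353
```

apply_moves(
  increments="0 0 0 0 0 0 0;0 0 0 0 0 0 0;0 0 0 0 0 0 0",
)

```text
time_s: 21.7
eef_pos: [0.4354, -0.1723, 0.1385]
eef_rot: [[-0.001, -0.167, -0.986], [0.003, -0.986, 0.167], [-1.0, -0.003, 0.001]]
wrist_force: [2.6, 11.0, 1.7]
grip_width: 0.0341
```

```bash
python3 -c "
from h import *
c=capture('wrist');save(c,'w15');gun()
c=capture('side');save(c,'side3')
cv2.imwrite('pics/side3c.png',cv2.resize(cv2.imread('pics/side3.png')[120:220,270:370],None,fx=5,fy=5,interpolation=cv2.INTER_CUBIC))
"
```

```text
t 21.75 tcp gun -0.118463037887495 0.10712331526032627 0.13845462648662005 F gun 11.019846058857645 -0.7282639038282055 1.4258169950542627 w 0.034111101520823583
```

View pics/w15.png

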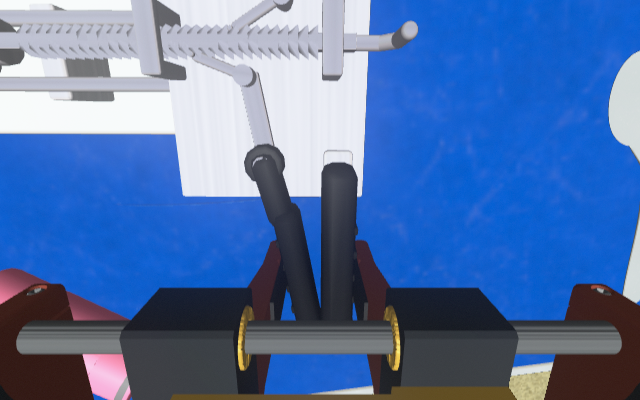

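View pics/side3c.png

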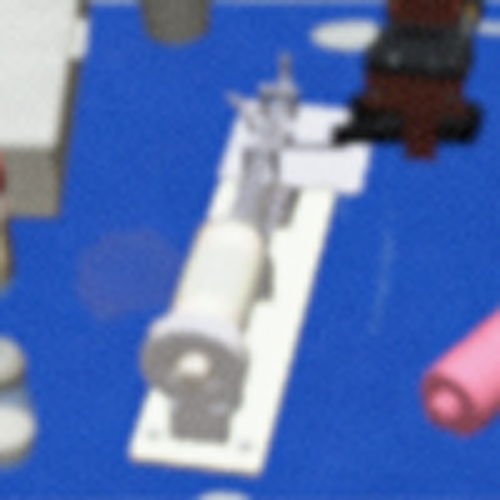

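apply_moves(
  increments="1 0 0 0 0 0 0;1 0 0 0 0 0 0;1 0 0 0 0 0 0;1 0 0 0 0 0 0;1 0 0 0 0 0 0",
  grip_force=6,
)

```text
time_s: 22.3
eef_pos: [0.4363, -0.1746, 0.1389]
eef_rot: [[0.001, -0.166, -0.986], [-0.001, -0.986, 0.166], [-1.0, 0.001, -0.001]]
wrist_force: [1.2, -0.6, -0.4]
grip_width: 0.0704
```

apply_moves(
  increments="1 0 0 0 0 0 0;1 0 0 0 0 0 0;1 0 0 0 0 0 0;0 0 0 0 0 0 0;0 0 0 0 0 0 0",
)

```text
time_s: 22.8
eef_pos: [0.4356, -0.1738, 0.1387]
eef_rot: [[-0.001, -0.166, -0.986], [0.001, -0.986, 0.166], [-1.0, -0.0, 0.001]]
wrist_force: [-0.1, 2.6, 1.7]
grip_width: 0.0748
```

apply_moves(
  increments="0 0 0 0 0 0 0;0 0 0 0 0 0 0;0 0 0 0 0 0 0",
)

```text
time_s: 23.1
eef_pos: [0.4348, -0.1724, 0.1386]
eef_rot: [[-0.002, -0.167, -0.986], [0.003, -0.986, 0.167], [-1.0, -0.003, 0.002]]
wrist_force: [0.2, 10.7, 5.3]
grip_width: 0.0517
```

apply_moves(
  increments="0 0 0 0 0 0 0;0 0 0 0 0 0 0",
)

```text
time_s: 23.3
eef_pos: [0.4349, -0.1717, 0.1385]
eef_rot: [[-0.002, -0.167, -0.986], [0.004, -0.986, 0.167], [-1.0, -0.004, 0.002]]
wrist_force: [1.5, 12.3, 5.3]
grip_width: 0.0487
```

apply_moves(
  increments="0 0 0 0 0 0 0;0 0 0 0 0 0 0;0 0 0 0 0 0 0",
)

```text
time_s: 23.6
eef_pos: [0.435, -0.1717, 0.1385]
eef_rot: [[-0.002, -0.167, -0.986], [0.004, -0.986, 0.167], [-1.0, -0.004, 0.002]]
wrist_force: [1.6, 11.1, 5.8]
grip_width: 0.049
```

```bash
python3 -c "
from h import *
c=capture('wrist');save(c,'w16');gun()
"
```

```text
t 23.65 tcp gun -0.11794155362611745 0.10765943744813539 0.13855683825296125 F gun 11.168067267656596 0.7363794178340544 5.376555936656283 w 0.049066943937399764
```

View pics/w16.png

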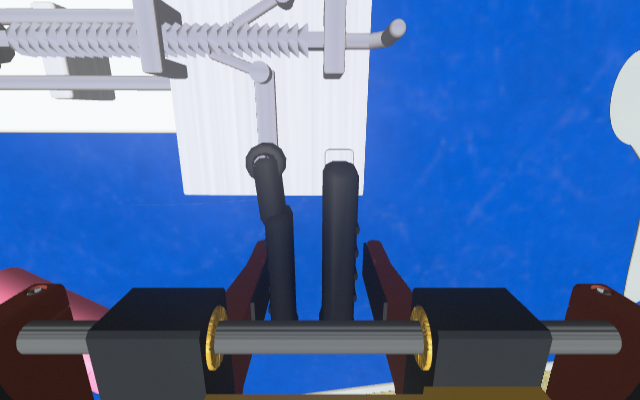

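```bash
python3 -c "
from h import *
c=capture('wrist');print([hook(c,p) for p in [(397,28),(399,30)]]);gun()
c=capture('side');save(c,'side4')
G=lambda x,y,z:np.array([.5606+.165*x-.9863*y,-.0731+.9863*x+.165*y,z])
print(proj(c,G(.174,0,.075)))
for q in ('neck_tip','cartridge'): print(q,[(r['p'],r['location'],atz(c,r['location'],.075)) for r in mark_of(c,q)][:3])
cv2.imwrite('pics/side4c.png',cv2.resize(cv2.imread('pics/side4.png')[120:220,270:370],None,fx=5,fy=5,interpolation=cv2.INTER_CUBIC))
gun()
"
```

```text
[np.float64(0.06587696179611927), np.float64(0.06516394844871135)]
t 23.7 tcp gun -0.11794427081620511 0.10768476368923055 0.13852651890353468 F gun 12.470537934007325 0.7631063017392992 5.2048108919728335 w 0.04891556089199347
[307.1182 195.9885]
neck_tip [(0.87, [308.0, 194.0], array([0.587 , 0.0895, 0.075 ])), (0.67, [356.5, 203.0], array([0.4403, 0.1295, 0.075 ]))]
cartridge [(0.91, [311.0, 182.5], array([0.5798, 0.0356, 0.075 ])), (0.68, [368.9, 191.5], array([0.4   , 0.0783, 0.075 ]))]
t 23.85 tcp gun -0.11793817753504968 0.10767332404547882 0.13852833909475903 F gun 11.885267051944838 0.2782352432103379 4.460685199767948 w 0.04861542423405477
```

View pics/side4c.png

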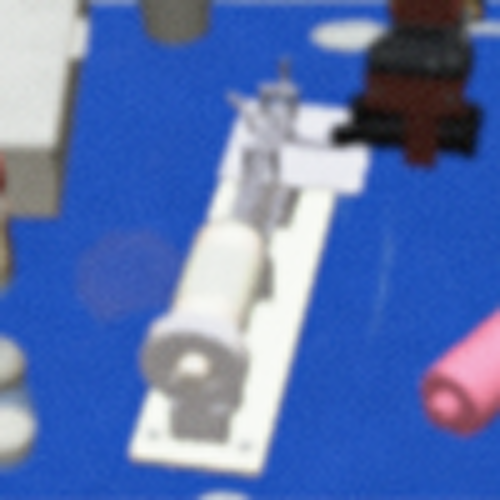

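```bash
python3 -c "
from h import *
print(close_job());gun()"
```

```text
the job is handed in; nothing more can be done
None
the job is handed in; nothing more can be done
```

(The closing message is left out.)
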